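# Hold the gingerbread gable against its side wall for icing

## Robot

A 6-joint arm with a two-finger parallel gripper is mounted at the origin on the work surface. World frame = base frame: x ahead of the robot, y to its left, z up, the work surface at z = 0. Lengths are in m, angles in rad, forces in N, time in s.
With the tool pointing down it reaches from about 0.275 to 0.725 m from the base axis. Payload 15.9 kg.
Tool frame: the origin (TCP) lies at the very end of the fingers, on their centre line; the grasp point (between the pads) lies 19 mm behind it; y points along the fingers, z is the direction in which the jaws open and shut, and the axes are right-handed (so a half turn about y gives the same grasp; the last joint's range is limited). The gripper opens to 85 mm and grips with 20 to 120 N. Pads are 22 mm wide; open, the fingers measure 114 mm over their backs; the gripper's body (76 mm by 85 mm) begins 54 mm behind the grasp point. The pads swing forward as they close: fully open they stand 13 mm farther back than shut.
Start: joints at [-1.217, 0.213, -0.034, 1.323, 0, 1.571], TCP at [0.173, -0.469, 0.231] pointing down, gripper open.
Joint ranges: [-2.98, 2.98], [-0.74, 1.72], [-1.14, 1.35], [-2.1, 2.04], [-1.57, 1.44], [-3.14, 3.14]. Speed limits (rad/s): [1.89, 1.89, 2.39, 2.57, 3.14, 3.14].

## Interface

Orientations are given as a unit quaternion [x, y, z, w].
In Python, from cell import telemetry, read_camera, camera_info, order, masks_of, pinpoint gives the robot as it stands.
- The arm moves only by the tool servo_tool, never from a script. Its argument "moves" is a list of rows, each a list of 3 entries, a list of its own where there are three numbers: the shift along the tool's x, y, z in m, then the turn, a rotation vector about the tool's x, y, z in degrees, then the closure, from 0 (fully open) to 1 (shut). In form: [[[tx, ty, tz], [wx, wy, wz], grip], ...]. A call has 1 to 8 rows; each row shifts and turns the pose as measured when the row begins, along the tool's axes as they then stand; what a row does not reach is not made up. A row lasts 1/8 s, in which the tool goes at most 62.5 mm and 10.7 degrees, less where a joint would pass 70% of its speed; a pose out of reach is approached as far as the arm can. A call with a gripper value outside its range is refused whole. The fingers move at their own pace and stop on an object; the grip force is fixed at half the most. Time passes only in rows, so rows that do not move let the fingers close. It gives the time, the measured TCP pose, the force and the opening at its end, in the units of the state.
- telemetry.read_state(): the state, without advancing time (a new reading comes with each control period).
- read_camera(name): name is "scene" or "top" or "wrist"; returns the picture (400x640x3 uint8, red, green, blue); there is no depth.
- camera_info(name): a dict with "fx", "fy", "cx", "cy" (pixels), "pose" (4x4, takes a point from camera to world coordinates); the wrist camera has in their place "mount" (4x4, takes a point from camera to tool coordinates, whose origin is the TCP and whose axes are the tool frame's). Camera axes: x right, y up, looking along -z (the intrinsics and any distortion apply to the point x, -y, -z); pixel columns grow to the right and rows downward; lengths in m; the calibration is good to about 2 mm. A picture is of the moment at which its call begins: read the wrist's pose just before it. camera_info takes no time and is no camera call.
- order.close_job(): hands the job in, once; it reports no verdict.
Trained networks look in the newest picture that a camera, given by its name, has taken for a name from the list of things; names that differ only in an ending like _2 or _b are one class to them, and where a whole thing is asked for, a point or a joint stands for the part that bears it (a point fixed in the world has none). Each returns a list of dicts, best first, with "p" (0 to 1); they miss things now and then, are a little off and sometimes report something else, mostly with a low value. They report only what shows in the picture. A call takes as long as a camera call. They do not tell look-alikes from the thing itself.
- masks_of(camera, query): "pixels" (400x640 bool, what is visible of it) and "bbox" ([left, top, right, bottom] in pixels, round what is visible of it).
- pinpoint(camera, query): "location" ([column, row] in pixels: a listed point, or the origin of a listed thing).
The state is a dict: "time_s": time; "joint_positions": joint angles; "qvel": joint speeds; "joint_efforts": joint torques, N m; "tool_pos": TCP position; "eef_rot": TCP orientation; "force": force on the tool from outside, world axes, zero at the start; "ft_torque": the same for the moment, N m; "width": opening from 0.0 (shut) to 1.0 (fully open).
Only numpy, scipy, OpenCV 4.12 (cv2) and the standard library are available. Lean on these libraries where they do the work, as an engineer would, in place of code of your own. Each camera call takes 0.05 s, during which the arm holds its last target.

## Task

Take the large gable (the tallest gingerbread piece, house-shaped with a peak) out of the drying rack, leaving the other two pieces in place, and stand it upright with its foot fully down in the groove of the assembly jig, clear of the side wall on the sprung carriage. Then slide it along the groove, edge first, and press it against that side wall so the carriage gives way until its pointers stand between the pairs of gauge pins (a steady push of about 8 newtons), never pushing the pointers well past the far pins and pushing with the gable alone. Finish while still holding it pressed like that: do not let go, so the baker can pipe the seam.

Things in the scene. Friction and masses are not known exactly. Their poses are not given: they have to be found in the camera images.
- gable_mid (a point): Centre (half-way up, 60 mm above the foot) of the large gable: a brown gingerbread plate 12 mm thick, 100 mm wide and 120 mm tall, upright sides up to 70 mm (the eaves), then 45-degree slopes to a peak at 120 mm. Own x axis = through the thickness, y = along the width, z = up. About 90 g. Starts upright in a rack slot, foot 15 mm deep. Borne down on while sliding, it may tip.
- longwall_mid (a point): Centre of a bystander in the rack: rectangular gingerbread wall, 12 x 108 x 62 mm tall, upright in a slot. Axes as for the gable. To be left alone.
- dormer_mid (a point): Centre of a bystander in the rack: small gable, 12 mm thick, 56 mm wide, 73 mm tall at its peak, upright in a slot. Axes as for the gable. To be left alone.
- rack: Fixed drying rack: plywood board 190 (x) x 140 (y) x 22 mm tall; origin at the centre of its underside. Three slots along its y, each 16 mm wide, 115 mm long and 15 mm deep, at x = -65, 0 and +65 mm; one gingerbread piece stands in each, in any order.
- jig: Fixed assembly jig: wooden board 130 (x) x 280 (y) x 22 mm tall; origin at the centre of its underside, z up. A groove runs along its y on the centre line x = 0: 16 mm wide with 3 mm chamfered lips, 15 mm deep (floor 7 mm above the underside), from y = -120 to +90 mm. The carriage with the side wall stands across the +y part of the groove; a fixed end block stands at y = +124 to +138 mm, 67 mm tall. With the gable standing in the groove its centre is at z = 67 mm.
- carriage_face (a point): Centre of the face that the gable is pressed against: the -y face of the gingerbread side wall (100 mm along the jig's x, 12 mm thick, from just above the board to 77 mm above the jig's underside) fixed on the sprung carriage. At rest this face is at jig y = +45 mm; it moves to jig +y as the carriage is pushed. Axes as for the jig. A gable with its centre at jig y below -5 mm is clear of it.
- carriage (a joint): Travel of the sprung carriage along the jig's +y, m: 0 at rest, stop at 0.034. Spring of 600 N/m (8 N at about 14 mm) with slight friction; it springs back when released. Two thin pointers stick out at either end of the side wall; on each edge of the board, two small upright steel pins mark travels of 6 and 22 mm: the pointers must finish between them.
Things that resemble listed ones, but are neither listed nor needed, are in the scene too. Leave any red look-alike of the part that bears gable_mid alone.

How it is judged:
On the way, in this order (a step that is already met when the one before it is completed fails the run):
1. the gable stands upright in the jig's groove, foot down, the carriage not yet pushed (z of gable_mid in the frame of jig between 0.062 and 0.071 m and x of gable_mid in the frame of jig between -0.006 and 0.006 m and angle between gable_mid's own z axis and vertical below 0.12 rad and angle between the y axis of gable_mid and the y axis of jig, either way round below 0.12 rad and value of joint carriage below 0.003 m), for 0.2 s.
2. the gable presses the side wall, pointers between the pins (z of gable_mid in the frame of jig between 0.062 and 0.071 m and x of gable_mid in the frame of jig between -0.006 and 0.006 m and angle between gable_mid's own z axis and vertical below 0.12 rad and angle between the y axis of gable_mid and the y axis of jig, either way round below 0.12 rad and value of joint carriage between 0.006 and 0.022 m and contact force between gable and carriage between 3.5 and 14.5 N and contact force between each of the arm, the fingers and carriage below 0.5 N and contact force between the fingers and gable above 1 N), for 0.5 s.
At the end, for the whole second after the job is handed in: Gable held still by the fingers, upright (7 deg) in the groove, foot down (4 mm), pressing the side wall with 3.5 to 14.5 N, carriage at 6 to 22 mm travel, robot not touching the carriage; the other two pieces still in the rack (all of step 2 and linear speed of gable below 0.01 m/s and distance of each of longwall_mid, dormer_mid from where it was at the start of the episode below 0.02 m); the arm keeps its last pose, push and grip.
It fails at once if the carriage pushed well past the far pins (over 27 mm) (value of joint carriage above 0.027 m).
It fails at once if another piece in the rack disturbed (moved over 20 mm) (distance of any of longwall_mid, dormer_mid from where it was at the start of the episode above 0.02 m).
It also fails if it takes over 48 s, if anything falls off the work surface, if the arm or the gripper's body presses on something with over 40 N, if the wrist force passes 120 N, or if a joint passes its speed limit or range.

## Working session

There is one attempt and no reset: what is moved stays moved. The work goes in short steps, Python scripts to look and compute and a tool call to move; the robot and the scene stay as the last step left them, time stands still between calls to the robot, and variables do not carry over. Pictures are saved under pics/ and viewed, and the job is handed in when it is done.

Besides the shell and the picture viewer there is one more tool, called after "Emit:" as name(argument=value, ...), one argument or row to a line, values as JSON. servo_tool: Moves the arm, as the interface text tells. Its arguments: {"type":"object","properties":{"moves":{"type":"array"}},"required":["moves"]}

```bash
mkdir -p pics; ls
python3 - <<'E'
from cell import telemetry, read_camera, camera_info, order, masks_of, pinpoint
import cv2,numpy as np
s=telemetry.read_state(); print(s)
for n in ["scene","top"]:
    im=read_camera(n); cv2.imwrite(f"pics/{n}0.png",im[:,:,::-1])
    i=camera_info(n); print(n,{k:np.round(v,4).tolist() if not isinstance(v,str) else v for k,v in i.items()})
    for q in ["gable_mid","longwall_mid","dormer_mid","rack","jig","carriage_face"]:
        print(q,[(np.round(d["location"],1).tolist(),round(d["p"],2)) for d in pinpoint(n,q)][:3])
print(camera_info("wrist"))
E
```

```text
pics
{'time_s': 0.0, 'joint_positions': array([-1.21701341e+00,  2.13337271e-01, -3.50569769e-02,  1.32347854e+00,
       -8.38448076e-07,  1.57078682e+00]), 'qvel': array([ 0.00188378,  0.0006104 ,  0.00131899, -0.00084905, -0.0006139 ,
       -0.00038681]), 'joint_efforts': array([ 4.29562824e-04, -6.86163855e+01,  4.87118447e+01,  1.75886520e-02,
        6.70581176e-05, -3.70378160e-06]), 'tool_pos': array([ 0.17310971, -0.4687245 ,  0.23082643]), 'eef_rot': array([-0.12450041,  0.69644661, -0.69569742,  0.12436589]), 'force': array([-0.06699276,  0.54012903, -0.83979423]), 'ft_torque': array([0.0192413 , 0.02395712, 0.03245901]), 'width': 1.003753761798662}
scene {'fx': 446.4213, 'fy': 446.4213, 'cx': 314.6214, 'cy': 203.4866, 'pose': [[0.1685, -0.8447, 0.5081, 1.0518], [0.9857, 0.1409, -0.0926, -0.1439], [0.0066, 0.5164, 0.8563, 0.9971], [0.0, 0.0, 0.0, 1.0]]}
gable_mid [([269.1, 238.2], 0.96), ([193.7, 211.1], 0.88), ([190.8, 268.8], 0.82)]
longwall_mid [([264.7, 217.1], 0.89)]
dormer_mid [([283.9, 264.2], 0.74)]
rack [([270.0, 243.6], 0.95)]
jig [([390.8, 228.2], 0.97)]
carria
[... 270 characters left out ...]
0.9), ([439.6, 209.8], 0.9), ([363.2, 171.0], 0.83)]
longwall_mid [([215.1, 172.5], 0.73), ([367.9, 199.4], 0.5)]
dormer_mid [([354.7, 145.5], 0.53)]
rack [([360.2, 175.3], 0.92)]
jig [([234.4, 180.6], 0.86)]
carriage_face [([213.8, 171.5], 0.85)]
{'fx': 312.4832149032499, 'fy': 312.4832149032499, 'cx': 321.6986085363647, 'cy': 200.14254949558548, 'mount': array([[-6.06024118e-04, -9.48745146e-01, -3.16041582e-01,
        -8.03121375e-02],
       [ 7.45074424e-04,  3.16041124e-01, -9.48745199e-01,
        -1.41465186e-01],
       [ 9.99999539e-01, -8.10436972e-04,  5.15357199e-04,
        -6.05222435e-04],
       [ 0.00000000e+00,  0.00000000e+00,  0.00000000e+00,
         1.00000000e+00]])}
```

View pics/scene0.png

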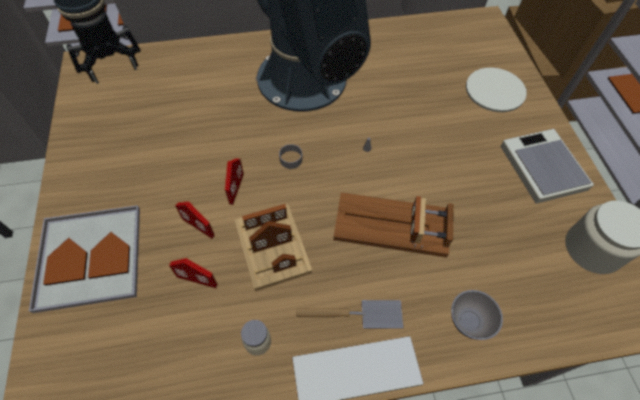

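View pics/top0.png

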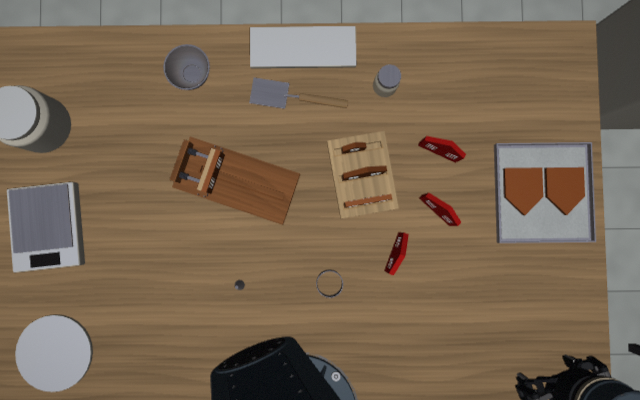

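Run:
```python
import cv2,numpy as np
im=cv2.imread("pics/top0.png")
a=cv2.resize(im[120:235,315:410],None,fx=5,fy=5,interpolation=cv2.INTER_CUBIC)
cv2.imwrite("pics/c1.png",a)
b=cv2.resize(im[125:235,160:310],None,fx=5,fy=5,interpolation=cv2.INTER_CUBIC)
cv2.imwrite("pics/c2.png",b)
```

```text
(no output)
```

View pics/c1.png

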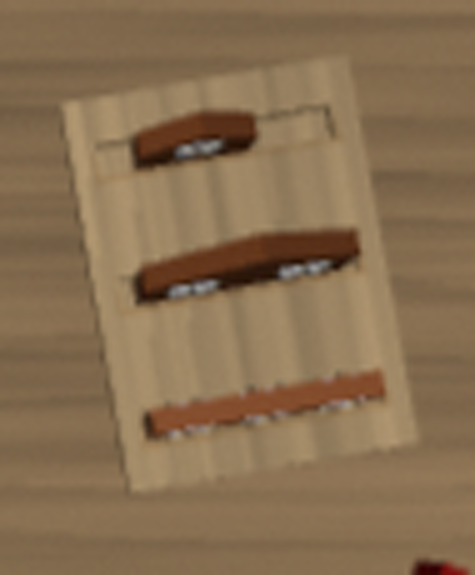

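View pics/c2.png

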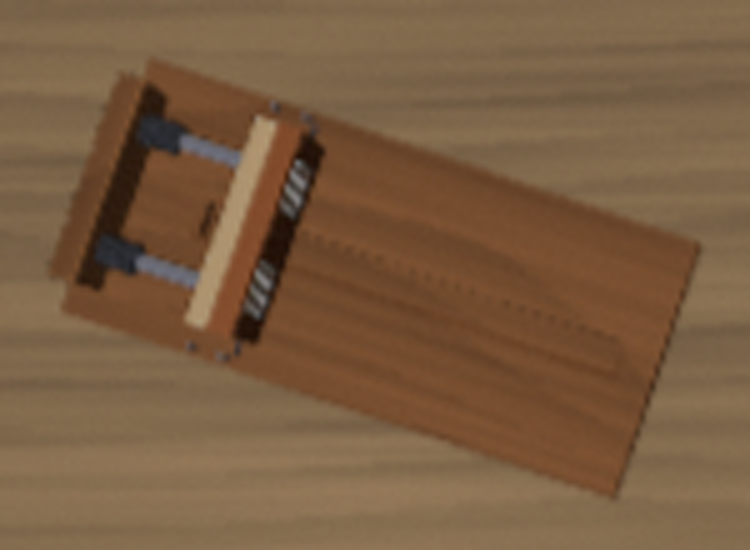

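```bash
cat > h.py <<'E'
import numpy as np
from cell import camera_info
def ray(n,uv):
    i=camera_info(n);P=np.array(i["pose"])
    d=P[:3,:3]@np.array([(uv[0]-i["cx"])/i["fx"],-(uv[1]-i["cy"])/i["fy"],-1]);return P[:3,3],d
def onz(n,uv,z):
    o,d=ray(n,uv);return o+d*(z-o[2])/d[2]
def proj(n,p):
    i=camera_info(n);P=np.linalg.inv(np.array(i["pose"]));q=P[:3,:3]@np.asarray(p)+P[:3,3]
    return np.array([i["cx"]+i["fx"]*q[0]/-q[2], i["cy"]-i["fy"]*q[1]/-q[2]])
def rect(c,pts):  # fit pose: local corners -> world
    c=np.array(c,float);p=np.array(pts)[:,:2]
    A=np.mean(c,0);B=np.mean(p,0)
    z=((c-A)@[1,1j]).conj()@((p-B)@[1,1j]);th=np.angle(z)
    R=np.array([[np.cos(th),-np.sin(th)],[np.sin(th),np.cos(th)]])
    t=B-R@A
    return th,t,np.round((c@R.T+t-p)*1e3,1)
def rp(th,t,xy):
    R=np.array([[np.cos(th),-np.sin(th)],[np.sin(th),np.cos(th)]]);return R@np.array(xy)+t
E
python3 - <<'E'
from h import *
T=lambda p,o:[onz("top",(o[0]+x/5-.4,o[1]+y/5-.4),.022) for x,y in p]
r=T([(64,103),(348,56),(417,440),(131,491)],(315,120))
# rack x -> up image (far)
print("rack",rect([(.095,.07),(.095,-.07),(-.095,-.07),(-.095,.07)],r))
j=T([(150,58),(698,243),(617,496),(62,310)],(160,125))
# jig y towards image left; x = up-ish (y x z: x=y cross z) 
print("jig",rect([(.065,.14),(.065,-.14),(-.065,-.14),(-.065,.14)],j))
O=(315,120)
for nm,p,z in [("Leave top",(137,268),.077),("Leave bot",(140,300),.077),("Reave top",(358,230),.077),("Reave bot",(358,255),.077),("peak top",(268,233),.127),("peak bot",(268,258),.127)]:
    print(nm,np.round(onz("top",(O[0]+p[0]/5-.4,O[1]+p[1]/5-.4),z),4))
E
```

```text
rack (np.float64(0.15877872940277105), array([ 0.56908051, -0.16217332]), array([[ 0.4,  0.8],
       [ 1.2, -0.4],
       [-1.2, -0.9],
       [-0.4,  0.5]]))
jig (np.float64(-0.33322390156092674), array([0.55802893, 0.14134417]), array([[ 0.7, -0. ],
       [ 1.2, -1.8],
       [-1. ,  1.1],
       [-1. ,  0.8]]))
Leave top [ 0.5652 -0.1095  0.077 ]
Leave bot [ 0.5506 -0.1107  0.077 ]
Reave top [ 0.5816 -0.2105  0.077 ]
Reave bot [ 0.5701 -0.2103  0.077 ]
peak top [ 0.5743 -0.1635  0.127 ]
peak bot [ 0.5634 -0.1633  0.127 ]
```

Run:
```python
import cv2,numpy as np
im=cv2.imread("pics/scene0.png")
a=cv2.resize(im[195:295,225:325],None,fx=6,fy=6,interpolation=cv2.INTER_CUBIC)
cv2.imwrite("pics/c3.png",a)
b=cv2.resize(im[180:265,325:465],None,fx=5,fy=5,interpolation=cv2.INTER_CUBIC)
cv2.imwrite("pics/c4.png",b)
```

```text
(no output)
```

View pics/c3.png

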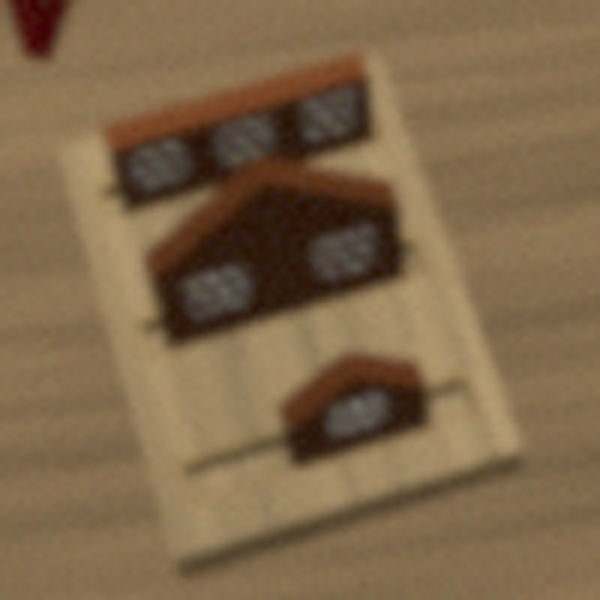

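View pics/c4.png

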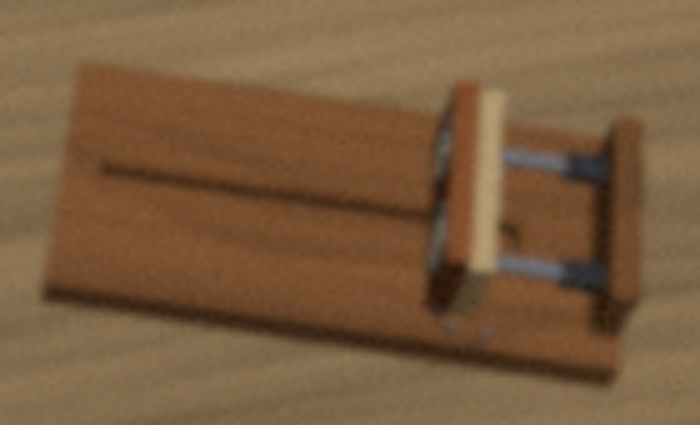

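Run:
```python
from h import *
T=lambda p,o,k:[onz("scene",(o[0]+x/k-.4,o[1]+y/k-.4),.022) for x,y in p]
r=T([(522,452),(180,562),(62,155),(375,52)],(225,195),6)
print("rack",rect([(.095,.07),(.095,-.07),(-.095,-.07),(-.095,.07)],r))
j=T([(615,372),(45,289),(82,65)],(325,180),5)
print("jig",rect([(.065,.14),(.065,-.14),(-.065,-.14)],j))
O=(225,195)
for nm,p,z in [("Leave front",(160,268),.077),("Reave front",(395,192),.077),("peak front",(270,178),.127),("peak back",(262,158),.127)]:
    print(nm,np.round(onz("scene",(O[0]+p[0]/6-.4,O[1]+p[1]/6-.4),z),4))
```

```text
rack (np.float64(0.17162977842902802), array([ 0.56880695, -0.15949179]), array([[-0.7,  1.7],
       [ 0.5, -0.3],
       [-2. , -2.2],
       [ 2.2,  0.8]]))
jig (np.float64(-0.3349268838898044), array([0.5591956 , 0.14358062]), array([[ 1.8,  2.8],
       [-1.6, -1. ],
       [-0.3, -1.8]]))
Leave front [ 0.5765 -0.2038  0.077 ]
Reave front [ 0.5587 -0.1106  0.077 ]
peak front [ 0.5721 -0.1571  0.127 ]
peak back [ 0.5632 -0.159   0.127 ]
```

```bash
cat >> h.py <<'E'
from cell import telemetry
from scipy.spatial.transform import Rotation as Ro
def state():
    s=telemetry.read_state();return s,np.array(s["tool_pos"]),Ro.from_quat(s["eef_rot"])
def goal(p,zyaw):  # tool y down, tool z horizontal at yaw
    z=np.array([np.cos(zyaw),np.sin(zyaw),0]);y=np.array([0,0,-1.]);x=np.cross(y,z)
    return np.array(p),Ro.from_matrix(np.c_[x,y,z])
def delta(p,zyaw):
    s,q,R=state();p,G=goal(p,zyaw)
    print("t",round(s["time_s"],2),"pos",np.round(q,4),"F",np.round(s["force"],1),"w",round(s["width"],3),"j",np.round(s["joint_positions"],2))
    print("shift(tool) mm",np.round(R.inv().apply(p-q)*1e3,1),"turn deg",np.round((R.inv()*G).as_rotvec(degrees=True),2), "shift in goal axes",np.round(G.inv().apply(p-q)*1e3,1))
E
python3 - <<'E'
from h import *
s,q,R=state();print(np.round(R.as_matrix(),2))
for a in (.162,.162+np.pi,-.334,-.334+np.pi): delta([.568,-.160,.25],a)
E
```

```text
[[-0.94 -0.    0.35]
 [-0.35 -0.   -0.94]
 [ 0.   -1.    0.  ]]
t 0.7 pos [ 0.1732 -0.469   0.2313] F [ 0.1 -0.5 -0.5] w 1.003 j [-1.22  0.21 -0.03  1.32 -0.    1.57]
shift(tool) mm [-477.4  -18.7 -153.1] turn deg [ -0.   -79.01   0.  ] shift in goal axes [-241.3  -18.7  439.4]
t 0.7 pos [ 0.1732 -0.469   0.2313] F [ 0.1 -0.5 -0.5] w 1.003 j [-1.22  0.21 -0.03  1.32 -0.    1.57]
shift(tool) mm [-477.4  -18.7 -153.1] turn deg [ -0.   100.99  -0.  ] shift in goal axes [ 241.3  -18.7 -439.4]
t 0.7 pos [ 0.1732 -0.469   0.2313] F [ 0.1 -0.5 -0.5] w 1.003 j [-1.22  0.21 -0.03  1.32 -0.    1.57]
shift(tool) mm [-477.4  -18.7 -153.1] turn deg [ -0.   -50.59   0.  ] shift in goal axes [-421.4  -18.7  271.6]
t 0.7 pos [ 0.1732 -0.469   0.2313] F [ 0.1 -0.5 -0.5] w 1.003 j [-1.22  0.21 -0.03  1.32 -0.    1.57]
shift(tool) mm [-477.4  -18.7 -153.1] turn deg [ -0.   129.41  -0.  ] shift in goal axes [ 421.4  -18.7 -271.6]
```

Emit:
servo_tool(
  moves=[
    [[-0.048,0,-0.015],[0,-9.9,0],0.3],
    [[-0.049,0,-0.007],[0,-9.9,0],0.3],
    [[-0.05,0,0.002],[0,-9.9,0],0.3],
    [[-0.049,0,0.011],[0,-9.9,0],0.3],
    [[-0.046,0,0.019],[0,-9.9,0],0.3],
    [[-0.042,0,0.027],[0,-9.9,0],0.3],
    [[-0.037,0,0.034],[0,-9.9,0],0.3],
    [[-0.031,0,0.039],[0,-9.9,0],0.3],
  ],
)

```text
time_s: 1.7
tool_pos: [0.4936, -0.2145, 0.2316]
eef_rot: [0.548, -0.446, 0.448, -0.548]
force: [0.6, -1.0, 0.2]
width: 0.703
```

```bash
python3 -c "
from h import *
delta([.568,-.160,.22],.162)"
```

```text
t 1.7 pos [ 0.4936 -0.2145  0.2316] F [ 0.6 -1.   0.2] w 0.703 j [-0.41  0.29  0.07  1.35 -0.    0.96]
shift(tool) mm [-38.4  11.6  83.8] turn deg [-0.06  2.34  0.11] shift in goal axes [-41.8  11.6  82.2]
```

Emit:
servo_tool(
  moves=[
    [[-0.02,0.005,0.042],[0,2.3,0],0.3],
    [[-0.021,0.006,0.041],[0,0,0],0.3],
    [[0,0,0],[0,0,0],0.3],
    [[0,0,0],[0,0,0],0.3],
  ],
)

```text
time_s: 2.2
tool_pos: [0.5718, -0.1543, 0.2196]
eef_rot: [0.541, -0.455, 0.457, -0.54]
force: [-0.2, -0.7, -0.4]
width: 0.701
```

```bash
cat >> h.py <<'E'
import cv2
from cell import read_camera
def wcam():
    i=camera_info("wrist");s,q,R=state();M=np.eye(4);M[:3,:3]=R.as_matrix();M[:3,3]=q
    return i,M@np.array(i["mount"])
def wproj(p,W):
    i,P=W;P=np.linalg.inv(P);q=P[:3,:3]@np.asarray(p)+P[:3,3]
    return np.array([i["cx"]+i["fx"]*q[0]/-q[2], i["cy"]-i["fy"]*q[1]/-q[2]])
def wonz(uv,z,W):
    i,P=W;d=P[:3,:3]@np.array([(uv[0]-i["cx"])/i["fx"],-(uv[1]-i["cy"])/i["fy"],-1]);o=P[:3,3]
    return o+d*(z-o[2])/d[2]
E
python3 -c "
from h import *
delta([.568,-.160,.22],.162)
W=wcam();im=read_camera('wrist')[:,:,::-1].copy()
np.savez('w1.npz',P=W[1])
cv2.imwrite('pics/w1raw.png',im)
# overlay gable model
th=.162;t=np.array([.568,-.160])
for x in(-.006,.006):
  pts=[wproj([*rp(th,t,(x,y)),z],W) for y,z in((-.05,.022),(-.05,.077),(0,.127),(.05,.077),(.05,.022))]
  cv2.polylines(im,[np.int32(np.round(pts))],False,(0,255,0),1)
cv2.imwrite('pics/w1.png',im)
"
```

```text
t 2.2 pos [ 0.5718 -0.1543  0.2196] F [-0.2 -0.7 -0.4] w 0.701 j [-0.26  0.41  0.21  1.37 -0.    1.14]
shift(tool) mm [ 4.9 -0.4 -4.7] turn deg [-0.04  0.4   0.11] shift in goal axes [ 5.  -0.4 -4.6]
```

View pics/w1.png

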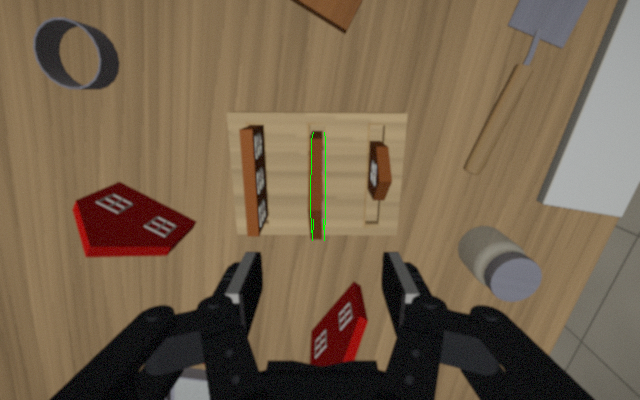

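```bash
python3 -c "
import cv2
a=cv2.imread('pics/w1.png')[100:250,220:420];b=cv2.imread('pics/w1raw.png')[100:250,220:420]
import numpy as np
cv2.imwrite('pics/w1z.png',cv2.resize(np.hstack([a[:,50:150],b[:,50:150]]),None,fx=4,fy=4,interpolation=cv2.INTER_CUBIC))"
```

```text
(no output)
```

View pics/w1z.png

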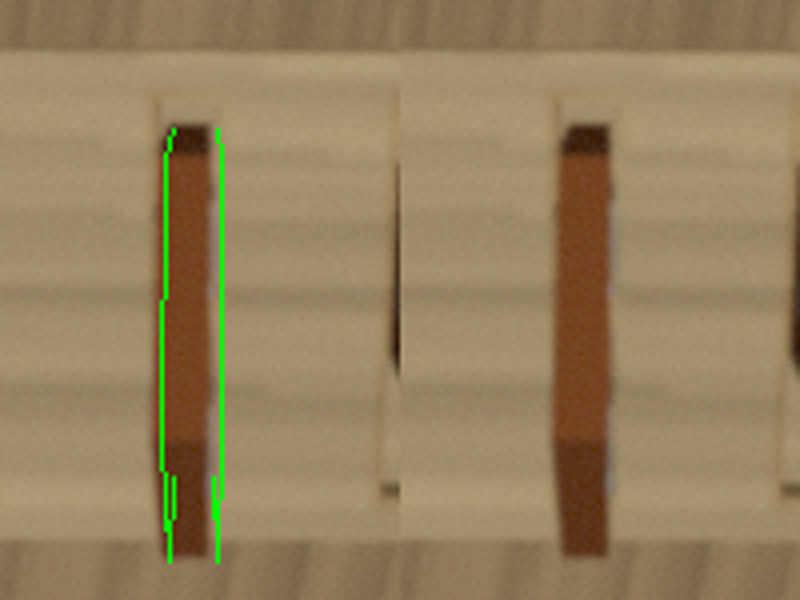

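```bash
python3 -c "
from h import *
delta([.5662,-.160,.075],.164)"
```

```text
t 2.25 pos [ 0.5717 -0.1544  0.2196] F [0.1 0.3 0. ] w 0.701 j [-0.26  0.41  0.21  1.37 -0.    1.14]
shift(tool) mm [  4.3 144.6  -6.5] turn deg [-0.05  0.26  0.1 ] shift in goal axes [  4.6 144.6  -6.3]
```

Emit:
servo_tool(
  moves=[
    [[0.004,0.03,-0.006],[0,0.3,0],0.3],
    [[0,0.025,0],[0,0,0],0.3],
    [[0,0.025,0],[0,0,0],0.3],
    [[0,0,0],[0,0,0],0.3],
    [[0,0,0],[0,0,0],0.3],
  ],
)

```text
time_s: 2.88
tool_pos: [0.5643, -0.1638, 0.141]
eef_rot: [-0.537, 0.457, -0.461, 0.538]
force: [1.0, -0.2, 0.7]
width: 0.701
```

```bash
python3 -c "
from h import *
delta([.5662,-.160,.075],.164)
W=wcam();im=read_camera('wrist')[:,:,::-1].copy()
s,q,R=state()
for d in (0,-.019): 
  p=wproj(q+R.apply([0,d,0]),W); print(p); cv2.circle(im,tuple(int(round(v)) for v in p),2,(255,255,0),-1)
cv2.imwrite('pics/w2.png',im)
"
```

```text
t 2.88 pos [ 0.5643 -0.1638  0.141 ] F [ 1.  -0.2  0.7] w 0.701 j [-0.28  0.42  0.02  1.17 -0.    1.13]
shift(tool) mm [-3.7 66.   2.2] turn deg [-0.25 -0.37  0.22] shift in goal axes [-3.4 66.   2.5]
[323.78695261 264.22165019]
[324.05844612 285.54702595]
```

View pics/w2.png

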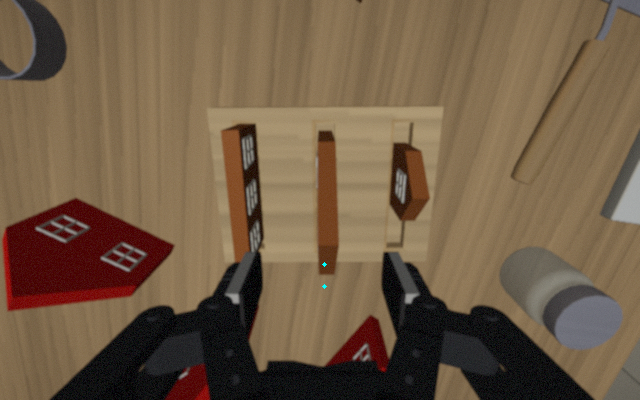

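```bash
python3 -c "
from h import *
W=wcam()
for uv in [(319,245),(337,245),(328,245)]: print(np.round(wonz(uv,.127,W),4))
delta([.5675,-.1595,.075],.164)
import cv2
a=cv2.imread('pics/w2.png')[110:290,290:370]
cv2.imwrite('pics/w2z.png',cv2.resize(a,None,fx=3.3,fy=3.3,interpolation=cv2.INTER_CUBIC))"
```

```text
[ 0.5612 -0.1602  0.127 ]
[ 0.571  -0.1586  0.127 ]
[ 0.5661 -0.1594  0.127 ]
t 2.92 pos [ 0.5643 -0.1637  0.1409] F [ 0.2  0.4 -0.3] w 0.698 j [-0.28  0.42  0.02  1.17 -0.    1.13]
shift(tool) mm [-3.9 65.9  3.5] turn deg [-0.25 -0.37  0.22] shift in goal axes [-3.6 65.9  3.8]
```

View pics/w2z.png

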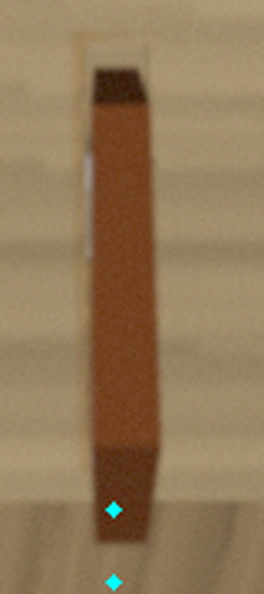

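Emit:
servo_tool(
  moves=[
    [[-0.003,0.01,0.002],[-0.25,-0.4,0.2],0.3],
    [[0,0.028,0],[0,0,0],0.3],
    [[0,0.027,0],[0,0,0],0.3],
    [[0,0,0],[0,0,0],0.3],
    [[0,0,0],[0,0,0],0.3],
  ],
)

```text
time_s: 3.55
tool_pos: [0.5683, -0.1604, 0.0768]
eef_rot: [-0.539, 0.455, -0.458, 0.54]
force: [0.1, -0.8, -0.5]
width: 0.696
```

```bash
python3 -c "
from h import *
delta([.5662,-.160,.075],.164)
im=read_camera('wrist')[:,:,::-1].copy()
cv2.imwrite('pics/w3.png',im)
"
```

```text
t 3.55 pos [ 0.5683 -0.1604  0.0768] F [ 0.1 -0.8 -0.5] w 0.696 j [-0.28  0.46 -0.08  1.02  0.    1.13]
shift(tool) mm [-0.7  1.8 -2. ] turn deg [-0.22  0.12  0.1 ] shift in goal axes [-0.7  1.8 -2. ]
```

View pics/w3.png

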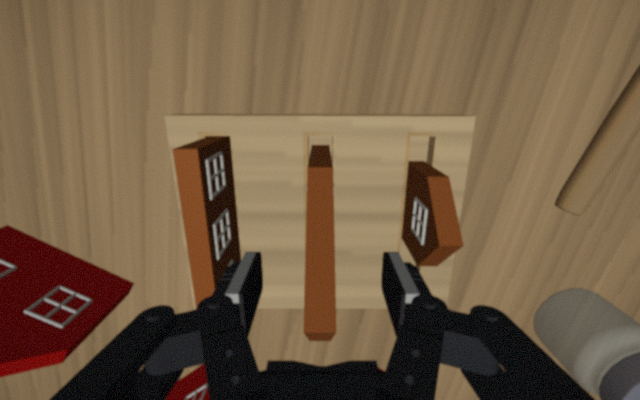

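Emit:
servo_tool(
  moves=[
    [[0,0.002,-0.001],[0,0,0],0.5],
    [[0,0,0],[0,0,0],1],
    [[0,0,0],[0,0,0],1],
    [[0,0,0],[0,0,0],1],
    [[0,0,0],[0,0,0],1],
    [[0,0,0],[0,0,0],1],
  ],
)

```text
time_s: 4.35
tool_pos: [0.5682, -0.1608, 0.0766]
eef_rot: [-0.539, 0.455, -0.459, 0.541]
force: [0.3, -0.8, -1.3]
width: 0.13
```

```bash
python3 -c "
from h import *
delta([.5662,-.160,.075],.164)
"
```

```text
t 4.35 pos [ 0.5682 -0.1608  0.0766] F [ 0.3 -0.8 -1.3] w 0.13 j [-0.28  0.46 -0.08  1.02  0.    1.13]
shift(tool) mm [-1.2  1.5 -1.8] turn deg [-0.36  0.12  0.16] shift in goal axes [-1.2  1.6 -1.8]
```

Emit:
servo_tool(
  moves=[
    [[0,-0.012,0],[0,0,0],1],
    [[0,-0.02,0],[0,0,0],1],
    [[0,-0.03,0],[0,0,0],1],
    [[0,-0.03,0],[0,0,0],1],
    [[0,-0.012,0],[0,0,0],1],
    [[0,0,0],[0,0,0],1],
    [[0,0,0],[0,0,0],1],
  ],
)

```text
time_s: 5.22
tool_pos: [0.567, -0.1605, 0.1854]
eef_rot: [-0.539, 0.455, -0.459, 0.541]
force: [0.1, 0.1, -1.5]
width: 0.13
```

```bash
python3 -c "
from h import *
th=-.334;t=np.array([.5585,.142])
delta([*rp(th,t,(0,-.045)),.18],th)
im=read_camera('wrist')[:,:,::-1].copy()
cv2.imwrite('pics/w4.png',im)
cv2.imwrite('pics/s4.png',read_camera('scene')[:,:,::-1])
print(rp(th,t,(0,-.045)))
"
```

```text
t 5.22 pos [ 0.567  -0.1605  0.1854] F [ 0.1  0.1 -1.5] w 0.13 j [-0.28  0.4   0.11  1.27  0.    1.13]
shift(tool) mm [-260.3    4.9   20.1] turn deg [-0.37 28.66  0.07] shift in goal axes [-238.     5.4 -107.2]
[0.54374789 0.09948676]
```

View pics/w4.png

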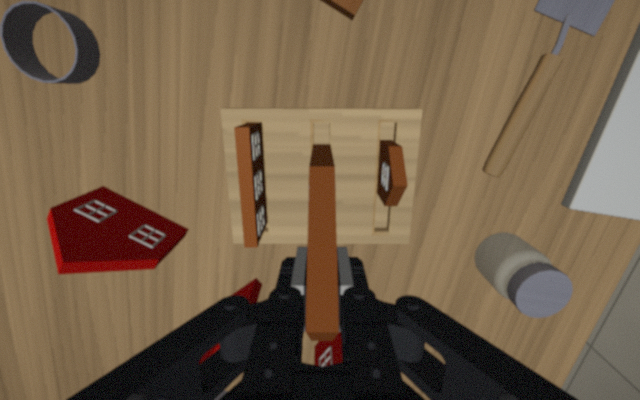

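View pics/s4.png

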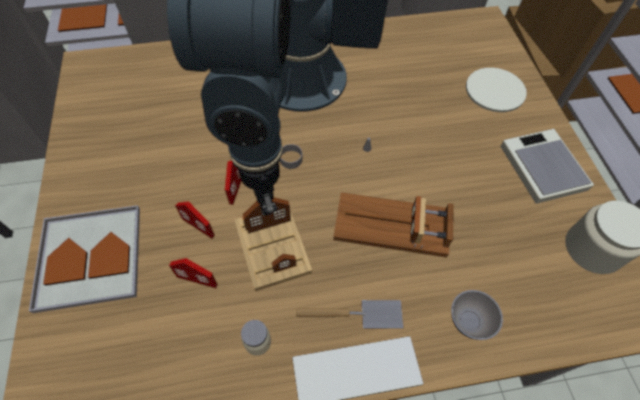

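Emit:
servo_tool(
  moves=[
    [[-0.052,0,0.004],[0,7.2,0],1],
    [[-0.052,0,-0.003],[0,7.2,0],1],
    [[-0.051,0,-0.009],[0,7.2,0],1],
    [[-0.05,0,-0.015],[0,7.1,0],1],
    [[-0.047,0,-0.021],[0,0,0],1],
    [[0,0,0],[0,0,0],1],
  ],
)

```text
time_s: 6.08
tool_pos: [0.5428, 0.1054, 0.1796]
eef_rot: [0.405, -0.58, 0.58, -0.404]
force: [0.2, -0.1, -0.9]
width: 0.129
```

```bash
python3 -c "
from h import *
th=-.334;t=np.array([.5585,.142])
delta([*rp(th,t,(0,-.045)),.15],th)
"
```

```text
t 6.08 pos [0.5428 0.1054 0.1796] F [ 0.2 -0.1 -0.9] w 0.129 j [ 0.19  0.34 -0.    1.24 -0.    2.12]
shift(tool) mm [ 5.2 29.6  3. ] turn deg [ 0.02 -1.12  0.11] shift in goal axes [ 5.3 29.6  2.9]
```

Emit:
servo_tool(
  moves=[
    [[0.005,0.015,0.003],[0,-1.1,0],1],
    [[0,0.015,0],[0,0,0],1],
    [[0,0,0],[0,0,0],1],
    [[0,0,0],[0,0,0],1],
  ],
)

```text
time_s: 6.58
tool_pos: [0.5431, 0.0958, 0.1454]
eef_rot: [-0.412, 0.576, -0.576, 0.408]
force: [-0.1, -0.5, -0.9]
width: 0.136
```

```bash
python3 -c "
from h import *
th=-.334;t=np.array([.5585,.142])
delta([*rp(th,t,(0,-.045)),.10],th)
W=wcam();im=read_camera('wrist')[:,:,::-1].copy()
cv2.imwrite('pics/w5raw.png',im)
for c in [[(.008,.045),(.008,-.12),(-.008,-.12),(-.008,.045)],[(.065,.14),(.065,-.14),(-.065,-.14),(-.065,.14)]]:
  pts=[wproj([*rp(th,t,k),.022],W) for k in c];cv2.polylines(im,[np.int32(np.round(pts))],True,(0,255,0),1)
cv2.imwrite('pics/w5.png',im)
for n in('scene','top'):cv2.imwrite('pics/%s5.png'%n,read_camera(n)[:,:,::-1])
"
```

```text
t 6.58 pos [0.5431 0.0958 0.1454] F [-0.1 -0.5 -0.9] w 0.136 j [ 0.18  0.35 -0.07  1.16 -0.    2.08]
shift(tool) mm [-3.9 45.4 -0.4] turn deg [0.17 0.02 0.24] shift in goal axes [-3.7 45.4 -0.6]
```

View pics/w5.png

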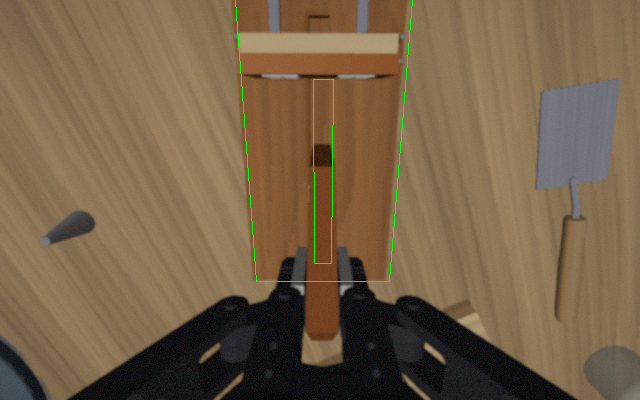

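View pics/scene5.png

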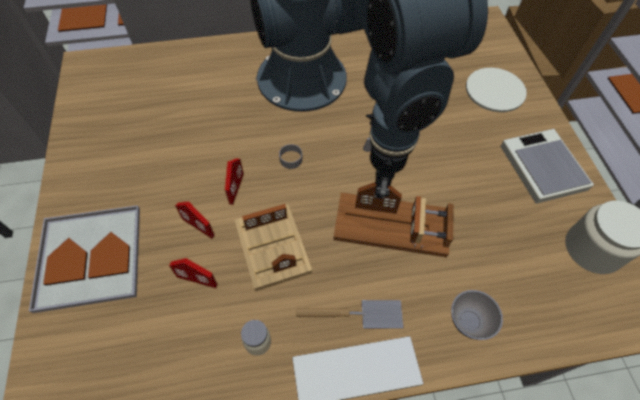

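```bash
python3 -c "
import cv2,numpy as np
a=cv2.imread('pics/w5raw.png')[0:300,225:425];b=cv2.imread('pics/w5.png')[0:300,225:425]
cv2.imwrite('pics/w5z.png',cv2.resize(np.hstack([b,a]),None,fx=2,fy=2,interpolation=cv2.INTER_CUBIC))
c=cv2.resize(a[60:260,60:140],None,fx=3,fy=3,interpolation=cv2.INTER_CUBIC)
c=cv2.convertScaleAbs(c,alpha=1.8,beta=-30)
cv2.imwrite('pics/w5y.png',c)"
```

```text
(no output)
```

View pics/w5z.png

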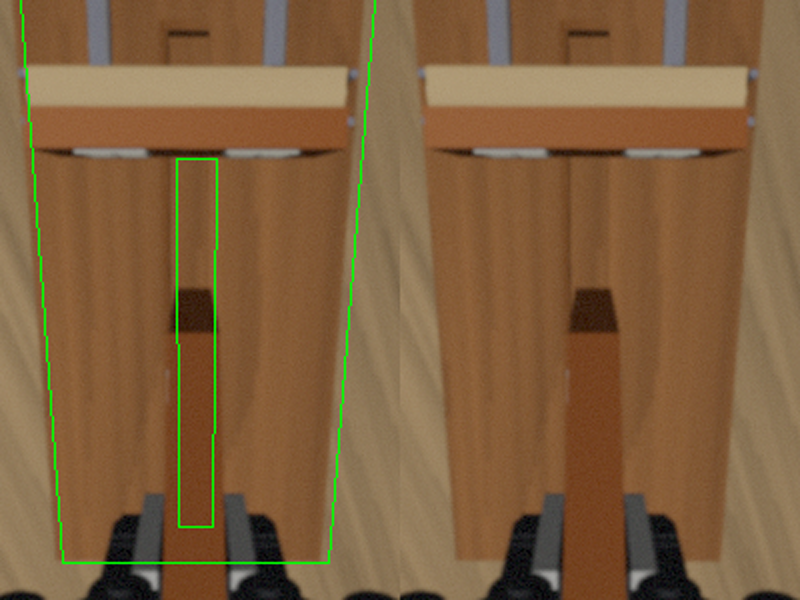

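View pics/w5y.png

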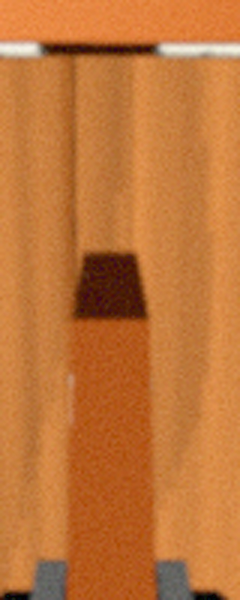

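Emit:
servo_tool(
  moves=[
    [[0,0.02,-0.0025],[0.2,0,0.2],1],
    [[0,0.02,0],[0,0,0],1],
    [[0,0,0],[0,0,0],1],
    [[0,0,0],[0,0,0],1],
  ],
)

```text
time_s: 7.22
tool_pos: [0.5424, 0.0971, 0.1073]
eef_rot: [0.409, -0.575, 0.577, -0.412]
force: [0.9, 0.4, -1.2]
width: 0.13
```

```bash
python3 -c "
from h import *
th=-.334;t=np.array([.5585,.142])
delta([*rp(th,t,(-.0025,-.045)),.0766],th)
W=wcam();im=read_camera('wrist')[:,:,::-1].copy()
cv2.imwrite('pics/w6raw.png',im)
a=im[0:300,225:425]
cv2.imwrite('pics/w6z.png',cv2.resize(a,None,fx=2,fy=2,interpolation=cv2.INTER_CUBIC))
c=cv2.resize(a[60:260,60:140],None,fx=3,fy=3,interpolation=cv2.INTER_CUBIC)
c=cv2.convertScaleAbs(c,alpha=1.8,beta=-30)
cv2.imwrite('pics/w6y.png',c)"
```

```text
t 7.22 pos [0.5424 0.0971 0.1073] F [ 0.9  0.4 -1.2] w 0.13 j [ 0.18  0.37 -0.15  1.05 -0.    2.08]
shift(tool) mm [-2.7 30.7 -2.1] turn deg [-0.26  0.04 -0.1 ] shift in goal axes [-2.7 30.7 -2. ]
```

View pics/w6z.png

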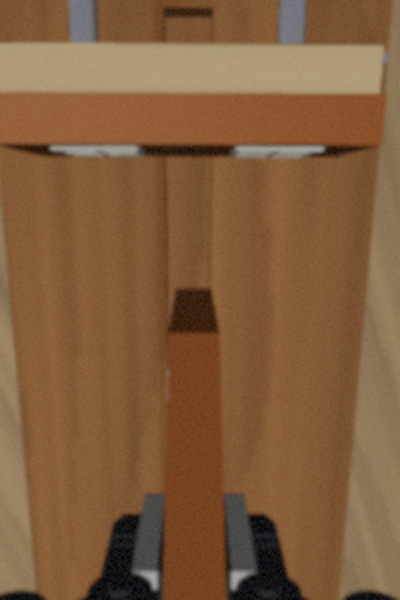

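View pics/w6y.png

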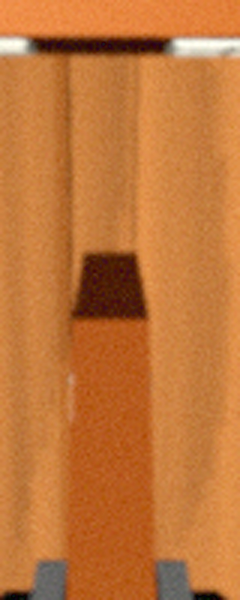

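Emit:
servo_tool(
  moves=[
    [[0,0.005,-0.002],[-0.2,0,-0.1],1],
    [[0,0,0],[0,0,0],1],
    [[0,0,0],[0,0,0],1],
  ],
)

```text
time_s: 7.65
tool_pos: [0.5411, 0.0979, 0.1032]
eef_rot: [0.409, -0.575, 0.577, -0.411]
force: [-0.8, 0.2, -0.4]
width: 0.134
```

```bash
cat > look.py <<'E'
import sys
from h import *
th=-.334;t=np.array([.5585,.142]);k=sys.argv[1]
delta([*rp(th,t,(-.0025,-.045)),.0766],th)
im=read_camera('wrist')[:,:,::-1].copy()
cv2.imwrite(f'pics/w{k}raw.png',im)
a=cv2.resize(im[0:300,225:425],None,fx=2,fy=2,interpolation=cv2.INTER_CUBIC)
c=cv2.resize(im[60:260,285:365],None,fx=3,fy=3,interpolation=cv2.INTER_CUBIC)
c=cv2.convertScaleAbs(c,alpha=1.8,beta=-30)
cv2.imwrite(f'pics/w{k}.png',np.hstack([a,c]))
E
python3 look.py 7
```

```text
t 7.65 pos [0.5411 0.0979 0.1032] F [-0.8  0.2 -0.4] w 0.134 j [ 0.18  0.37 -0.15  1.05 -0.    2.08]
shift(tool) mm [-2.3 26.6 -0.6] turn deg [-0.13  0.05 -0.04] shift in goal axes [-2.3 26.6 -0.5]
```

View pics/w7.png

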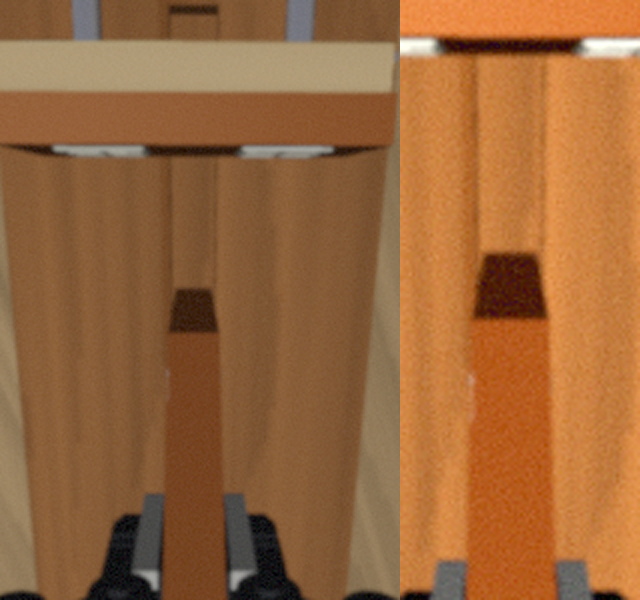

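Emit:
servo_tool(
  moves=[
    [[0,0.008,0],[0,0,0],1],
    [[0,0.006,0],[0,0,0],1],
    [[0,0.004,0],[0,0,0],1],
    [[0,0,0],[0,0,0],1],
  ],
)

```text
time_s: 8.2
tool_pos: [0.5409, 0.0979, 0.0835]
eef_rot: [0.41, -0.576, 0.576, -0.411]
force: [0.1, -0.7, -1.2]
width: 0.132
```

```bash
python3 look.py 8
```

```text
t 8.2 pos [0.5409 0.0979 0.0835] F [ 0.1 -0.7 -1.2] w 0.132 j [ 0.18  0.38 -0.18  1.   -0.    2.08]
shift(tool) mm [-2.5  6.9 -0.3] turn deg [-0.1   0.05 -0.02] shift in goal axes [-2.5  6.9 -0.3]
```

View pics/w8.png

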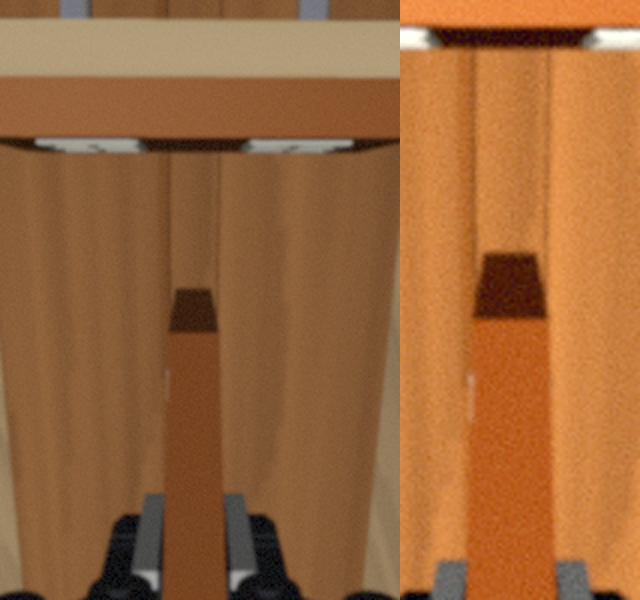

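Emit:
servo_tool(
  moves=[
    [[0,0.004,0],[0,0,0],1],
    [[0,0.002,0],[0,0,0],1],
    [[0,0,0],[0,0,0],1],
  ],
)

```text
time_s: 8.62
tool_pos: [0.5412, 0.0979, 0.0775]
eef_rot: [0.409, -0.575, 0.577, -0.411]
force: [0.0, 0.7, -1.6]
width: 0.133
```

```bash
python3 look.py 9
```

```text
t 8.62 pos [0.5412 0.0979 0.0775] F [ 0.   0.7 -1.6] w 0.133 j [ 0.18  0.39 -0.19  0.99 -0.    2.08]
shift(tool) mm [-2.3  0.9 -0.6] turn deg [-0.13  0.04 -0.04] shift in goal axes [-2.3  0.9 -0.6]
```

Emit:
servo_tool(
  moves=[
    [[0,0.001,0],[0,0,0],1],
    [[0,0,0],[0,0,0],1],
    [[0,0,0],[0,0,0],1],
  ],
)

```text
time_s: 9.05
tool_pos: [0.5414, 0.0979, 0.0768]
eef_rot: [0.409, -0.575, 0.577, -0.411]
force: [-0.4, -0.2, -2.7]
width: 0.134
```

```bash
python3 look.py 10; python3 -c "
from h import *
cv2.imwrite('pics/s10.png',cv2.resize(read_camera('scene')[150:275,320:480,::-1],None,fx=5,fy=4.8,interpolation=cv2.INTER_CUBIC))"
```

```text
t 9.05 pos [0.5414 0.0979 0.0768] F [-0.4 -0.2 -2.7] w 0.134 j [ 0.18  0.39 -0.19  0.98 -0.    2.08]
shift(tool) mm [-2.2  0.2 -0.8] turn deg [-0.16  0.05 -0.06] shift in goal axes [-2.2  0.2 -0.8]
```

View pics/s10.png

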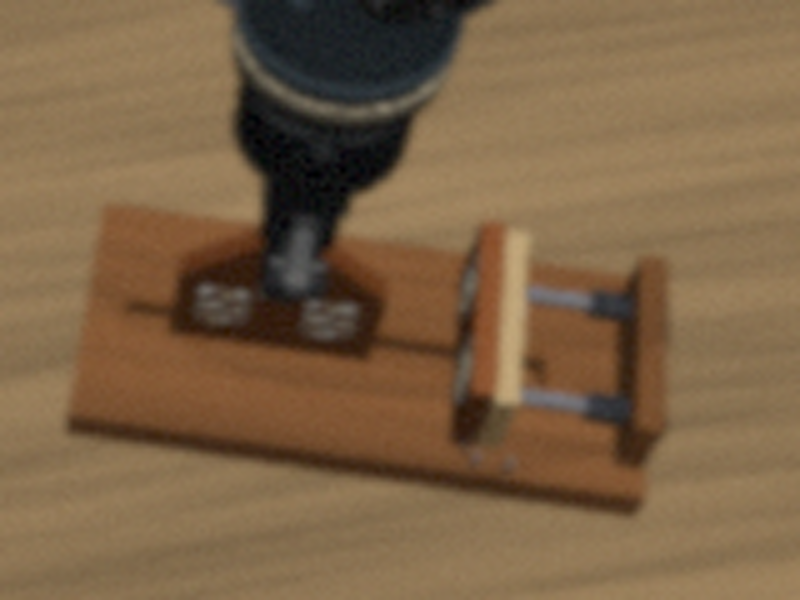

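View pics/w10.png

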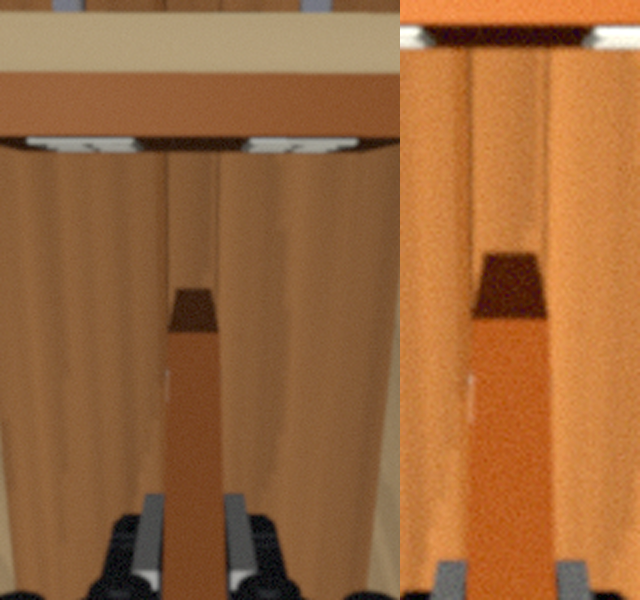

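Emit:
servo_tool(
  moves=[
    [[-0.01,0,0],[0,0,0],1],
    [[-0.01,0,0],[0,0,0],1],
    [[-0.006,0,0],[0,0,0],1],
    [[-0.002,0,0],[0,0,0],1],
    [[0,0,0],[0,0,0],1],
  ],
)

```text
time_s: 9.78
tool_pos: [0.5513, 0.1269, 0.0767]
eef_rot: [0.409, -0.575, 0.576, -0.411]
force: [-0.3, -0.3, -1.9]
width: 0.135
```

```bash
python3 look.py 11
```

```text
t 9.78 pos [0.5513 0.1269 0.0767] F [-0.3 -0.3 -1.9] w 0.135 j [ 0.23  0.42 -0.15  1.   -0.    2.13]
shift(tool) mm [28.4  0.1 -0.7] turn deg [-0.16  0.08 -0.06] shift in goal axes [28.4  0.1 -0.7]
```

View pics/w11.png

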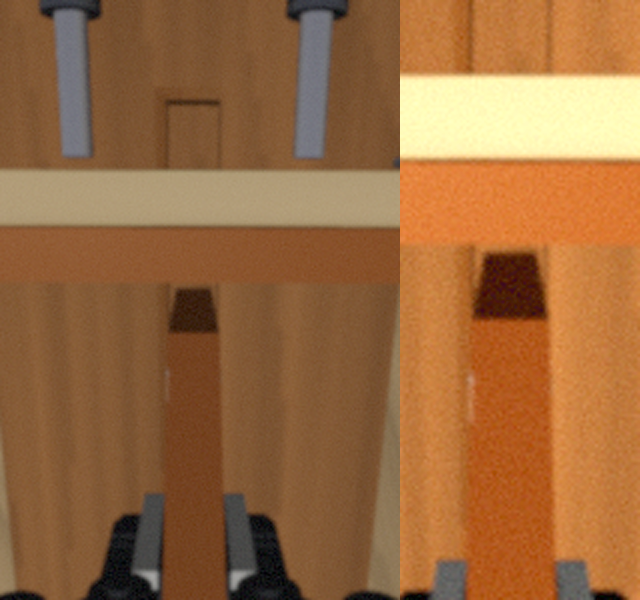

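Emit:
servo_tool(
  moves=[
    [[-0.006,0,0],[0,0,0],1],
    [[-0.003,0,0],[0,0,0],1],
    [[0,0,0],[0,0,0],1],
  ],
)

```text
time_s: 10.2
tool_pos: [0.5544, 0.1356, 0.0768]
eef_rot: [0.409, -0.575, 0.577, -0.411]
force: [-0.2, 0.0, -1.5]
width: 0.135
```

```bash
python3 look.py 12
```

```text
t 10.2 pos [0.5544 0.1356 0.0768] F [-0.2  0.  -1.5] w 0.135 j [ 0.24  0.43 -0.14  1.01 -0.    2.14]
shift(tool) mm [37.6  0.2 -0.7] turn deg [-0.16  0.05 -0.06] shift in goal axes [37.6  0.2 -0.7]
```

View pics/w12.png

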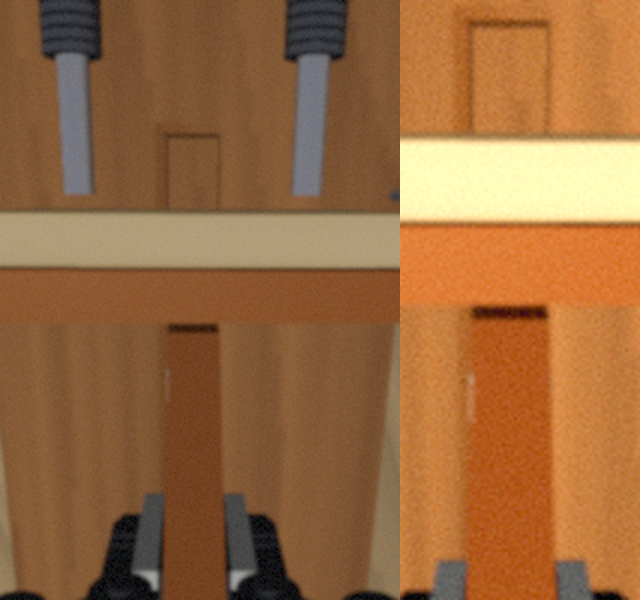

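Emit:
servo_tool(
  moves=[
    [[-0.003,0,0],[0,0,0],1],
    [[-0.003,0,0],[0,0,0],1],
    [[-0.002,0,0],[0,0,0],1],
    [[0,0,0],[0,0,0],1],
  ],
)

```text
time_s: 10.75
tool_pos: [0.5569, 0.1428, 0.0768]
eef_rot: [0.41, -0.575, 0.577, -0.41]
force: [-0.6, -3.0, 1.4]
width: 0.134
```

```bash
python3 look.py 13; python3 -c "
from h import *
F=np.mean([telemetry.read_state()['force'] for _ in range(5)],0);print(F@[np.sin(.334),np.cos(.334),0])"
```

```text
t 10.75 pos [0.5569 0.1428 0.0768] F [-0.6 -3.   1.4] w 0.134 j [ 0.25  0.44 -0.12  1.01 -0.    2.16]
shift(tool) mm [45.2  0.2 -0.7] turn deg [-0.16  0.02  0.02] shift in goal axes [45.2  0.2 -0.7]
-3.331754602419697
```

View pics/w13.png

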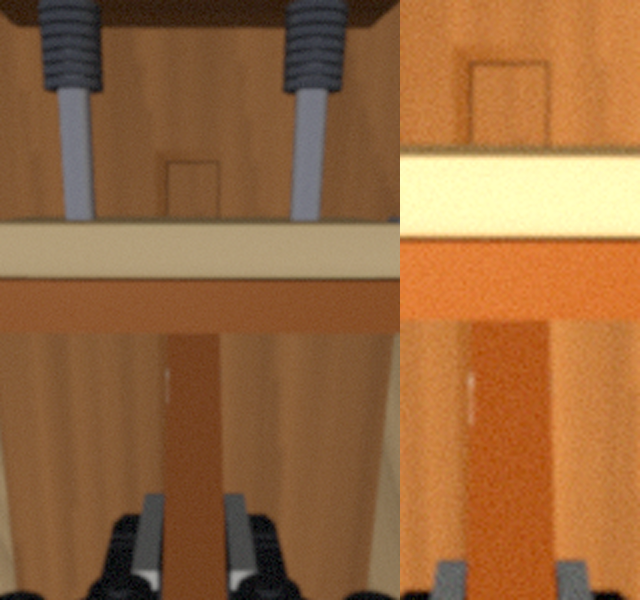

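Emit:
servo_tool(
  moves=[
    [[-0.002,0,0],[0,0,0],1],
    [[-0.002,0,0],[0,0,0],1],
    [[-0.002,0,0],[0,0,0],1],
    [[-0.002,0,0],[0,0,0],1],
    [[0,0,0],[0,0,0],1],
  ],
)

```text
time_s: 11.42
tool_pos: [0.5591, 0.1492, 0.0769]
eef_rot: [0.41, -0.575, 0.578, -0.409]
force: [-2.7, -6.7, 2.4]
width: 0.129
```

```bash
python3 look.py 14; python3 -c "
from h import *
cv2.imwrite('pics/s14.png',cv2.resize(read_camera('scene')[150:275,320:480,::-1],None,fx=5,fy=4.8,interpolation=cv2.INTER_CUBIC))
cv2.imwrite('pics/t14.png',cv2.resize(read_camera('top')[125:235,160:310,::-1],None,fx=5,fy=5,interpolation=cv2.INTER_CUBIC))
F=np.array(telemetry.read_state()['force']);print(F,F@[np.sin(.334),np.cos(.334),0])"
```

```text
t 11.43 pos [0.5591 0.1492 0.0769] F [-2.7 -6.7  2.4] w 0.129 j [ 0.26  0.44 -0.11  1.02 -0.    2.17]
shift(tool) mm [52.   0.4 -0.6] turn deg [-0.16 -0.05  0.19] shift in goal axes [52.   0.3 -0.7]
[-2.47800979 -6.69273931  2.83317006] -7.135241765925
```

View pics/w14.png

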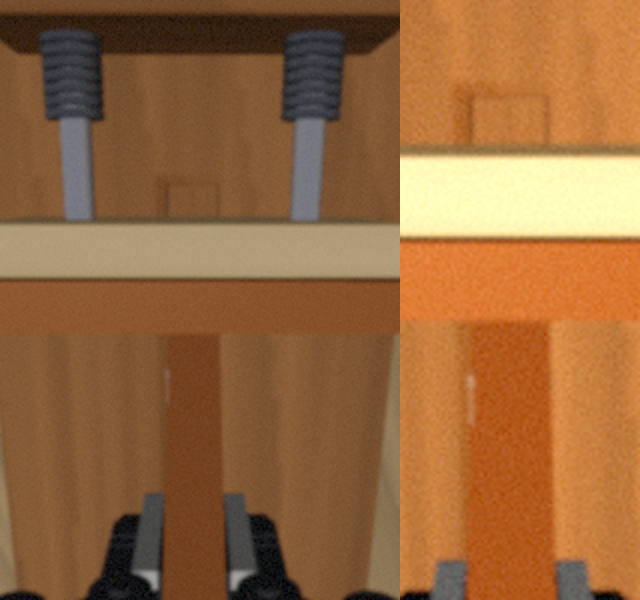

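View pics/s14.png

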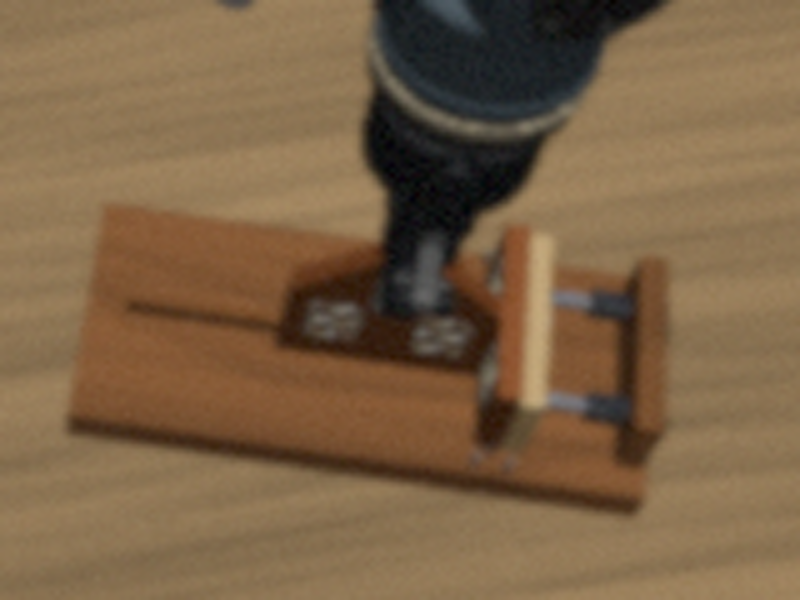

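View pics/t14.png

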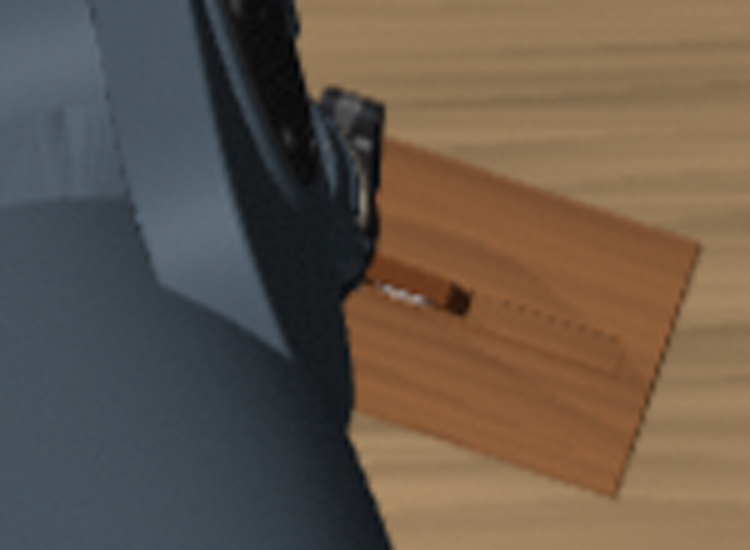

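Emit:
servo_tool(
  moves=[
    [[-0.0015,0,0],[0,0,0],1],
    [[0,0,0],[0,0,0],1],
    [[0,0,0],[0,0,0],1],
    [[0,0,0],[0,0,0],1],
    [[0,0,0],[0,0,0],1],
    [[0,0,0],[0,0,0],1],
    [[0,0,0],[0,0,0],1],
  ],
)

```text
time_s: 12.45
tool_pos: [0.5586, 0.1483, 0.0771]
eef_rot: [0.411, -0.574, 0.579, -0.407]
force: [-2.6, -6.3, 2.6]
width: 0.134
```

```bash
python3 look.py 15; python3 -c "
from h import *
from cell import masks_of
im=read_camera('scene')
cv2.imwrite('pics/s15.png',cv2.resize(im[170:300,220:470,::-1],None,fx=3.2,fy=3.2,interpolation=cv2.INTER_CUBIC))
for i in range(4):
  F=np.array(telemetry.read_state()['force']);print(F,F@[np.sin(.334),np.cos(.334),0]); read_camera('scene')"
```

```text
t 12.45 pos [0.5586 0.1483 0.0771] F [-2.6 -6.3  2.6] w 0.134 j [ 0.26  0.45 -0.11  1.02 -0.01  2.17]
shift(tool) mm [51.   0.9 -0.4] turn deg [-0.17 -0.16  0.48] shift in goal axes [51.   0.5 -0.6]
[-3.04605747 -6.54101635  3.92826421] -7.178123227082859
[-2.85174236 -6.68737593  2.86183485] -7.252693503292894
[-3.01434382 -6.53356638  2.89558409] -7.160688445137385
[-2.46159624 -6.53633462  2.47255437] -6.982099452995188
```

View pics/s15.png

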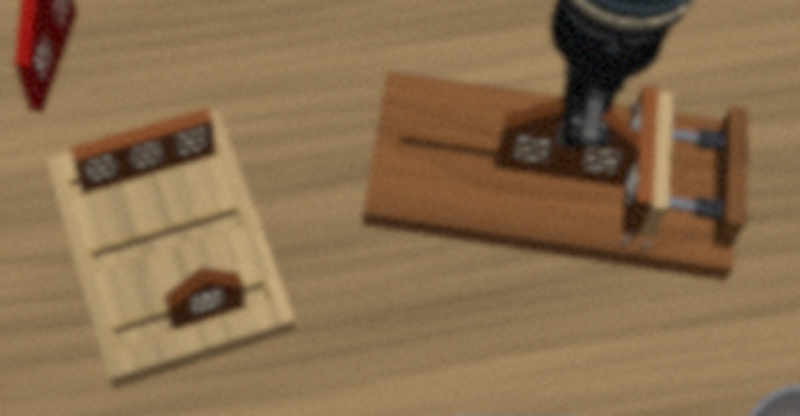

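View pics/w15raw.png

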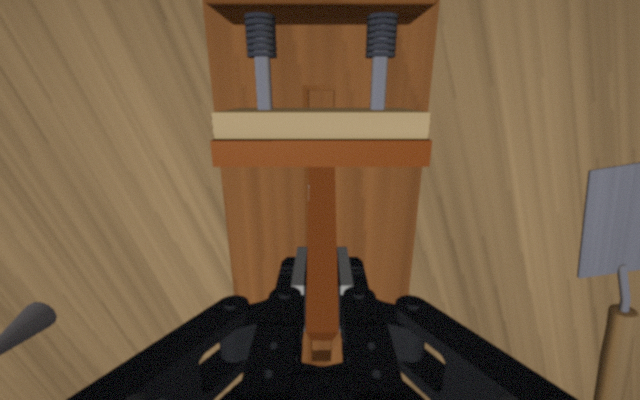

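```bash
python3 -c "
from h import *
th=-.334;t=np.array([.5585,.142]);W=wcam()
for uv,z in [((322,166),.077),((322,110),.077),((322,90),.022)]:
  p=wonz(uv,z,W)[:2]; print(rp(th,np.zeros(2),(0,0))+np.array([[np.cos(th),np.sin(th)],[-np.sin(th),np.cos(th)]])@(p-t))
from cell import order; print(order.close_job())
"
```

```text
[-0.00282056  0.05674439]
[-0.00277471  0.0814865 ]
[-0.00256229  0.09018177]
the job is handed in; nothing more can be done
None
```

I took the large gable out of the rack's middle slot, stood it in the jig groove clear of the carriage, slid it along and pressed it against the side wall. I handed the job in at about 12.7 s of robot time, still gripping and pressing; the hand-in gave no verdict.

What the last checks showed:
- **Push:** steady at about 7.1 N along the groove over four readings.
- **Carriage travel:** about 12 mm. The wrist picture puts the wall face at jig y ≈ 56.7 mm, against 45 mm at rest, and the groove end, which should be at 90 mm, came out at 90.2 mm. This agrees with the force and the spring rate. I could not see the pointers against the pins clearly enough to read them directly.
- **Gable pose:** tool tilt about 0.5° and yaw off by about 0.2°. The height matches the rack grasp, so the gable centre is at about z = 67 mm.
- **Other pieces:** in the last scene picture, the long wall and the dormer stand in their slots as before.

**Disagreements:**
- The wrist picture put the jig 2.5–3 mm further to jig −x than my fit from the overhead and scene pictures. I followed the wrist view, and the foot went into the groove without resistance.
- The vertical force rose from about −1.5 N to about +3 N during the press. I took this as friction on the wall or the groove floor.
- After the last 1.5 mm push, the hold rows let the tool drift back about 2 mm, ending about 1 mm behind where it was before that push. The force then stayed steady.

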